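# Push the router-bit rack past the sprung gate into its bay

### The arm

A 6-joint arm with a two-finger parallel gripper is mounted at the origin on the work surface. World frame = base frame: x ahead of the robot, y to its left, z up, the work surface at z = 0. Lengths are in mm, angles in degrees, forces in N, time in s.
With the tool pointing down it reaches from about 350 to 850 mm from the base axis. Payload 8.1 kg.
Tool frame: the origin (TCP) lies midway between the tips of the shut fingers; the grasp point (between the pads) lies 19 mm behind it (r.pinch_z is the distance from the TCP to the grasp point, in mm); z points along the fingers, y is the line along which they close (so a half turn about z gives the same grasp; the last joint's range is limited). The gripper opens to 85 mm and grips with 20 to 120 N. Pads are 22 mm wide; open, the fingers measure 114 mm over their backs; the gripper's body (76 mm by 85 mm) begins 54 mm behind the grasp point. The pads swing forward as they close: fully open they stand 13 mm farther back than shut.
Start: joints at [-77.43, 7.471, 85.268, -0, 87.261, -4.893], TCP at [180.082, -572.342, 231.292] pointing down, gripper open.
Joint ranges: [-169.43, 169.43], [-51.17, 129.36], [1.28, 143.12], [-76.62, 256.62], [0, 156.53], [-152.29, 152.29]. Speed limits (degrees/s): [136.94, 136.94, 159.86, 180, 180, 180].

### API

Orientations are given as [roll, pitch, yaw] about the fixed x, y, z axes, in that order (R = Rz(yaw) Ry(pitch) Rx(roll)).
In Python, from bench import sensors, optics, job, r gives the robot as it stands.
- The arm moves only by the tool play_rows, never from a script. Its argument "motion" is a list that holds one entry, the list of rows, each a list of 6 numbers: the shift along the tool's x, y, z in cm, then the turn, a rotation vector about the tool's x, y, z in degrees. In form: [[[x, y, z, ax, ay, az], ...]]. A call has 1 to 5 rows; each row is the pose to reach, as a shift and turn from the pose commanded when the call began, along the tool's axes at that moment; what a row does not reach only later rows make up. A row lasts 1/10 s, in which the tool goes at most 50 mm and 8.59 degrees, less where a joint would pass 70% of its speed; a pose out of reach is approached as far as the arm can. A call with a gripper value outside its range is refused whole. "jaw" is the opening, from 0 (shut) to 1 (fully open), set as the call begins (left out, the last holds). The fingers move at their own pace and stop on an object; "squeeze" is the grip in N (left out, the last holds). Time passes only in rows, so rows that repeat a pose let the fingers close. It gives the time, the measured TCP pose, the force, the opening and the grip force at its end, in the units of the state.
- sensors.sense(): the state, without advancing time (a new reading comes with each control period).
- optics.snapshot(name): name is "scene" or "side" or "wrist"; returns a dict with "pixels" (480x640x3 uint8, red, green, blue), "mtx" (3x3 intrinsics, pixels), "R" (3x3) and "t" (3): a world point X has camera coordinates R X + t; the wrist camera has in their place "T_tool_cam" (4x4, takes a point from camera to tool coordinates, whose origin is the TCP and whose axes are the flange's). Camera axes: x right, y down, z forward; pixel columns grow to the right and rows downward; lengths in mm; the calibration is good to about 2 mm. A picture is of the moment at which its call begins: read the wrist's pose just before it. There is no depth.
- job.hand_in(): hands the job in; it is judged then, once.
The state is a dict: "time": time; "joint_pos": joint angles; "qd": joint speeds; "joint_efforts": joint torques, N m; "tool_pos": TCP position; "tcp_rot": TCP orientation; "ft_force": force on the tool from outside, world axes, zero at the start; "wrist_torque": the same for the moment, N m; "finger_gap": finger opening in mm; "grip_force": force on a finger pad.
Only numpy, scipy, OpenCV 4.12 (cv2) and the standard library are available. Lean on these libraries where they do the work, as an engineer would, in place of code of your own. Each camera call takes 0.05 s, during which the arm holds its last target. There are 200 camera calls.

### The job

The wooden rack of router bits stands in its chute on the bench, shut out of its bay by a spring-loaded drop gate. With one fingertip press the gate's long bar down and keep the gate held up, while another finger pushes the rack by its upright end board along the chute, clear under the gate, until it is fully home against the end stop; then let the gate drop shut behind it. Only press and push: do not lift the rack or let the gate touch it, and leave the other things on the bench alone.

Things in the scene. Friction and masses are not known exactly. Their poses are not given: they have to be found in the camera images.
- chute: Open wooden chute fixed to the bench. Origin: on the bench top, midway across the channel. +y is the push direction (to the end stop), z up; the gate's hinge and bar are on the -x side. Channel x -33 to +33 mm, floor 8 mm above the bench; side walls y -200 to +200 mm, 9 mm thick, tops 32 mm above the bench.
- stop_face (a point): Foot of the end stop's face, mid-channel, at chute y = +190 mm on the channel floor. The stop is a block across the channel, its top 56 mm above the bench.
- shaft (a point): Point on the gate's hinge axis at chute y = 81 mm. The shaft is 8 mm thick, lies along the chute's y at x = -48 mm, 74 mm above the bench, from y -184 to +88 mm, on two posts at y -160 and +66 mm (tops 82 mm above the bench).
- gate (a joint): Gate angle about its shaft, rad: 0 shut, 0.85 fully open (stop). A see-saw: pressing the bar (-x side) down lifts the plate over the channel. A spring shuts it when let go; the bar takes about 2.5 N at first, 4.5 N fully open. The rack's block clears the plate above about 0.5 rad; aim for 0.6 to 0.8. Open, the gate stands up to about 125 mm above the bench.
- plate_foot (a point): Middle of the lower edge of the gate's plate. The plate is 32 mm wide, 56 mm high, 6 mm thick, at chute y = 78 to 84 mm. Shut, it hangs over x -6 to +26 mm with this edge 22 mm above the bench: the rack's low tail (top 16 mm) fits under, the block with bits (top 46 mm) does not.
- bar (a point): Centre of the gate's press bar: flat strip along the chute from y -185 to +75 mm, 20 mm wide, 5 mm thick. Shut: chute x -85 mm, 89 mm above the bench. It swings at radius 40 mm about the shaft: 65 mm above the bench at 0.6 rad, 61 at 0.72, 56 at 0.85 (x -88 to -84 mm). It can be pressed anywhere along its length; a fingertip slides along it.
- rack: Loose wooden rack, 0.3 to 0.55 kg, in the chute. Origin: underside centre of its 172 x 60 x 8 mm base, y along the chute. y -4 to +86 mm: block with router bits, top 38 mm above the underside. Then a bare low tail; y -86 to -76 mm: upright end board 60 mm wide, top 86 mm above the underside. Starts 15 to 55 mm short of the gate; home, its origin is at chute y = +104 mm.
- paddle (a point): Top rear edge of the rack's end board, at the middle of its width, 94 mm above the bench. Push on this rear face, towards the chute's +y.
- sanding_block: Bystander: cork sanding block 65 x 38 x 28 mm, lying on the +x side of the chute; origin under its centre.
- screwdriver: Bystander: screwdriver lying on the +x side of the chute.
- screw_tin: Bystander: small open steel tin, 66 mm across, 45 mm high, near the bar's side of the chute; origin under its centre.
- brace: Bystander: flat steel corner brace, lying on the bench at the robot's right.
- mallet: Bystander: wooden mallet lying at the robot's right.
- glue: Bystander: white glue bottle 60 mm across, 120 mm high, standing at the robot's left.
- offcut: Bystander: wood offcut 120 x 45 x 30 mm, lying at the robot's left.
Mind the look-alikes: they are no part of the job. Leave any orange or turquoise look-alike of the rack alone.

How it is judged (in metres and radians):
On the way, in this order (a step that is already met when the one before it is completed fails the run):
1. a finger holds the gate up while the rack is still short of it (value of joint gate above 0.5 rad and contact force between the fingers and gate above 0.5 N and y of rack in the frame of chute below -0.008 m), for 0.1 s.
2. the rack's block is under the gate, which a finger still holds up (value of joint gate above 0.5 rad and contact force between the fingers and gate above 0.5 N and y of rack in the frame of chute between 0.02 and 0.09 m), for 0.1 s.
3. the rack is home against the end stop and the gate is still held up (value of joint gate above 0.5 rad and contact force between the fingers and gate above 0.5 N and y of rack in the frame of chute above 0.096 m), for 0.1 s.
At the end, for the whole second after the job is handed in: The rack lies flat and at rest in the chute, within 8 mm of the end stop, wholly past the gate, and the gate has dropped shut behind it (below 0.06 rad) (y of rack in the frame of chute between 0.096 and 0.108 m and x of rack in the frame of chute between -0.006 and 0.006 m and value of joint gate below 0.06 rad and angle between rack's own z axis and vertical below 0.05 rad and height (world z) of rack between 0.004 and 0.012 m and linear speed of rack below 0.01 m/s); the robot touches nothing.
It fails at once if the gate strikes or rests on the rack (more than 1.5 N) (contact force between gate and rack above 1.5 N).
It fails at once if the rack is lifted off the chute floor (more than 10 mm) or tipped (more than 0.2 rad) (height (world z) of rack above 0.018 m or angle between rack's own z axis and vertical above 0.2 rad).
It fails at once if a bystander is moved more than 30 mm (distance of any of sanding_block, screwdriver, screw_tin, brace, mallet, glue, offcut from where it was at the start of the episode above 0.03 m).
It also fails if it takes over 43 s, if anything falls off the work surface, if the arm or the gripper's body presses on something with over 40 N, if the wrist force passes 120 N, or if a joint passes its speed limit or range.

## Working session

There is one attempt and no reset: what is moved stays moved. The work goes in short steps, Python scripts to look and compute and a tool call to move; the robot and the scene stay as the last step left them, time stands still between calls to the robot, and variables do not carry over. Pictures are saved under pics/ and viewed, at most 10 in all, crops included, and the job is handed in when it is done.

Besides the shell and the picture viewer there is one more tool, called after ">>>" as name(argument=value, ...) on one line, values as JSON. play_rows: Moves the arm, as the interface text tells. Its arguments: {"type":"object","properties":{"motion":{"type":"array","items":{"type":"array","items":{"type":"array","items":{"type":"number"}}}},"jaw":{"type":"number"},"squeeze":{"type":"number"}},"required":["motion"]}

```bash
mkdir -p pics; ls
python3 - <<'E'
from bench import sensors, optics, job, r
import cv2
print(sensors.sense())
for n in("scene","side"):
    s=optics.snapshot(n); cv2.imwrite(f"pics/{n}0.png",s["pixels"][:,:,::-1]); print(n,s["mtx"].tolist(),s["R"].tolist(),s["t"].tolist())
E
```

```text
pics
{'time': 0.0, 'joint_pos': array([-7.74305926e+01,  7.51480255e+00,  8.53288383e+01, -1.55292405e-03,
        8.72632006e+01, -4.89193536e+00]), 'qd': array([ 0.04897633,  0.04136797, -0.00715359, -0.06182568, -0.04596401,
        0.0459072 ]), 'joint_efforts': array([-2.19921778e-03, -5.69396710e+01, -5.00559318e+01, -5.73685120e-04,
        1.42698051e-02, -1.89511417e-05]), 'tool_pos': array([ 179.93895511, -571.7996273 ,  230.25186186]), 'tcp_rot': array([-1.79893415e+02, -7.56571845e-03,  1.74614114e+01]), 'ft_force': array([-0.22876385,  0.56464113, -0.22680775]), 'wrist_torque': array([ 0.09208547,  0.03423851, -0.0100068 ]), 'grip_force': 0.0, 'finger_gap': 85.3942153515658}
scene [[457.47840667257645, 0.0, 319.01302582945203], [0.0, 457.47840667257645, 244.49206569659444], [0.0, 0.0, 1.0]] [[0.7398854042674745, 0.6727304779842974, 0.0018145365729347687], [0.5193757646798293, -0.569503676908368, -0.6371141004962076], [-0.42757268810717847, 0.4723338501302526, -0.7707673646476825]] [-340.7752797941961, -234.18783934007146, 1536.146925915753]
side [[587.4791146028589, 0.0, 319.8734024229188], [0.0, 587.4791146028589, 239.61622555319403], [0.0, 0.0, 1.0]] [[-0.9202558441523956, -0.39102372064883867, 0.015153586813064878], [-0.26016123522343504, 0.5824321239849218, -0.770122686743761], [0.29231030257310225, -0.7126522790536433, -0.6377157800848822]] [438.04647178222274, 240.48966591914473, 1282.2255768233765]
```

View pics/scene0.png

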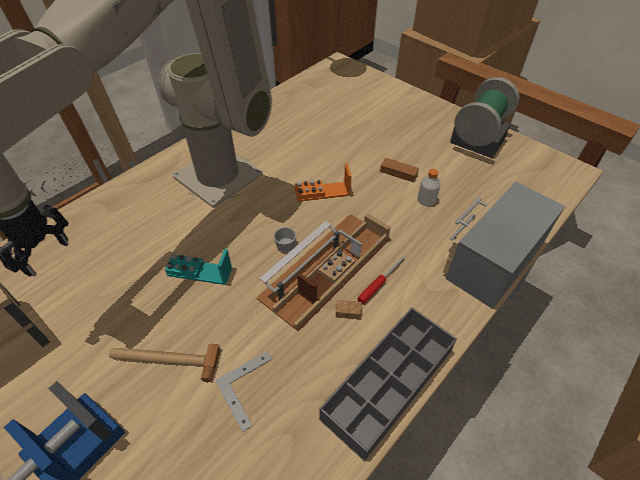

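View pics/side0.png

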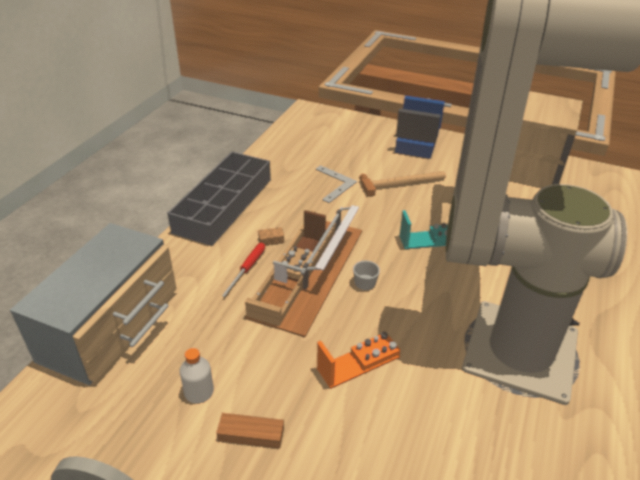

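The scene view shows the chute running from about (280,310) to (380,225). The white bar runs from (263,280) to (330,225), the end board is near (307,288) and the stop is near (378,226). I'll zoom in on both views.

Run:
```python
import cv2
a=cv2.imread("pics/scene0.png")[205:335,250:400]; cv2.imwrite("pics/sc1.png",cv2.resize(a,None,fx=4.6,fy=4.6,interpolation=cv2.INTER_CUBIC))
a=cv2.imread("pics/side0.png")[195:340,235:385]; cv2.imwrite("pics/sd1.png",cv2.resize(a,None,fx=4,fy=4,interpolation=cv2.INTER_CUBIC))
```

```text
(no output)
```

View pics/sc1.png

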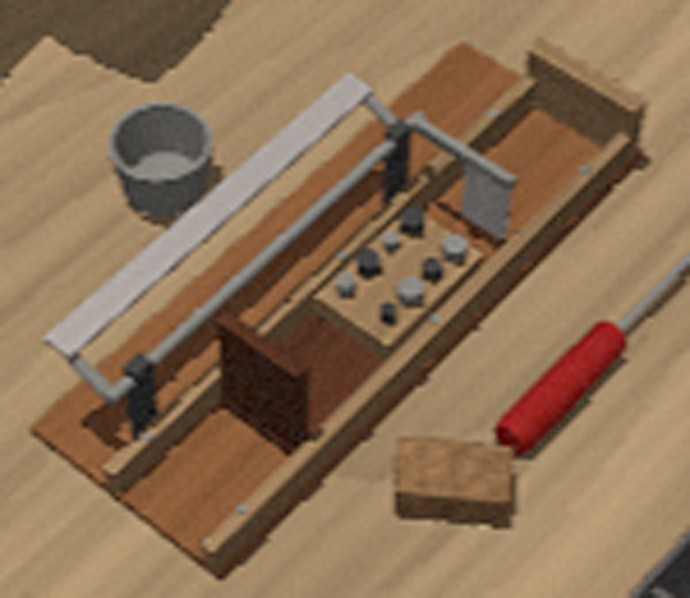

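View pics/sd1.png

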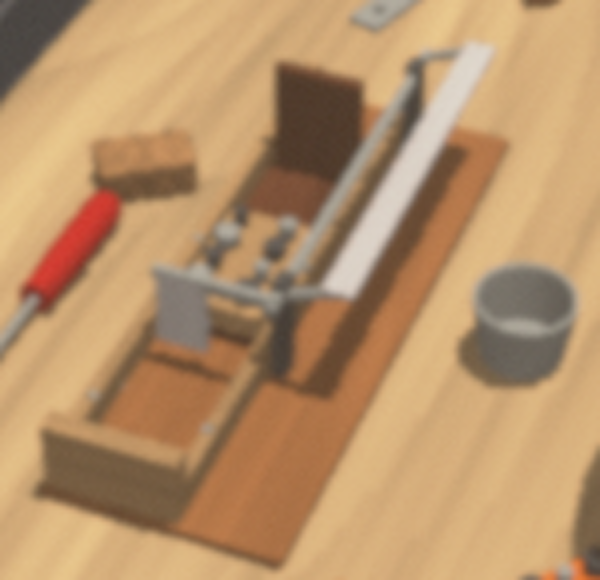

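Both crops are clear, so I'll do a least-squares fit of the chute pose (x, y, yaw) to the bar ends, post tops and wall ends, then cast rays for the rack and the tin.

```bash
cat > fit.py <<'E'
import numpy as np
from bench import optics
from scipy.optimize import least_squares
C={n:optics.snapshot(n) for n in("scene","side")}
off={"scene":(4.6,250,205),"side":(4.,235,195)}
def px(n,u,v): s,a,b=off[n]; return np.array([(u+.5)/s-.5+a,(v+.5)/s-.5+b])
def proj(n,X): c=C[n]; p=c["mtx"]@(np.array(c["R"])@X+c["t"]); return p[:2]/p[2]
def ray(n,p,z):
    c=C[n]; R=np.array(c["R"]); d=R.T@np.linalg.inv(c["mtx"])@[*p,1]; o=-R.T@np.array(c["t"]); return o+d*(z-o[2])/d[2]
P=[("scene",60,349,-85,-185,91.5),("scene",360,85,-85,75,91.5),("scene",222,577,42,-200,0),("scene",111,472,-37.5,-200,32),
("scene",140,360,-48,-160,82),("scene",398,128,-48,66,82),("scene",505,240,26,81,22),
("side",478,46,-85,-185,91.5),("side",338,290,-85,75,91.5),("side",415,65,-48,-160,82),("side",283,285,-48,66,82),("side",153,340,26,84,22),("side",208,352,-6,84,22)]
def W(q,X):
    c,s=np.cos(q[2]),np.sin(q[2]); return np.array([q[0]+c*X[0]-s*X[1],q[1]+s*X[0]+c*X[1],X[2]])
f=lambda q:np.concatenate([proj(p[0],W(q,p[3:]))-px(*p[:3]) for p in P])
w0=ray("scene",px("scene",60,349),91.5);w1=ray("scene",px("scene",360,85),91.5);d=w1-w0
if __name__=="__main__":
    S=least_squares(f,[*((w0+w1)/2)[:2],np.arctan2(-d[0],d[1])],loss="soft_l1",x_scale=[1,1,.01])
    q=S.x; print(q,np.degrees(q[2])); print(f(q).reshape(-1,2).round(1).tolist())
    np.save("q.npy",q); c,s=np.cos(q[2]),np.sin(q[2])
    inv=lambda w:(np.array([[c,s],[-s,c]])@(w[:2]-q[:2])).round(1)
    print("board top",inv(ray("scene",px("scene",265,350),94)),inv(ray("side",px("side",320,72),94)))
    print("tin",inv(ray("scene",px("scene",162,145),45)),inv(ray("side",px("side",525,305),45)))
    for X in [(-85,-185,90),(-85,75,90),(0,-200,94)]: print(X,W(q,X))
E
python3 fit.py
```

```text
[ 5.56952843e+02 -4.45617869e+01  3.86863648e-02] 2.216565428392407
[[-0.3, -0.6], [-0.0, -1.6], [-0.6, 0.7], [-0.1, -0.4], [0.1, 0.7], [-0.0, -0.4], [-0.1, -1.1], [0.1, -1.1], [-0.5, 0.4], [-0.9, -0.8], [-0.3, -1.7], [0.8, 0.1], [-0.7, 0.6]]
board top [   4.3 -115.5] [  -2.5 -112.5]
tin [-169.3  -14.5] [-176.5   -3.7]
(-85, -185, 90) [ 479.17163492 -232.71088627   90.        ]
(-85, 75, 90) [469.11568886  27.09457546  90.        ]
(0, -200, 94) [ 564.68818661 -244.41214208   94.        ]
```

```bash
cat > go.py <<'E'
import sys,numpy as np
from scipy.spatial.transform import Rotation as Ro
from bench import sensors
q=np.load("q.npy"); s=sensors.sense(); c,k=np.cos(q[2]),np.sin(q[2])
R=Ro.from_euler("xyz",s["tcp_rot"],degrees=True); p=s["tool_pos"]
print("chute",(np.array([[c,k],[-k,c]])@(p[:2]-q[:2])).round(1),"z",p[2].round(1),"rot",s["tcp_rot"].round(2),"t",s["time"],"F",s["ft_force"].round(1),"gap",s["finger_gap"].round(1))
if len(sys.argv)>3:
    X=[float(a) for a in sys.argv[1:4]]
    w=np.array([q[0]+c*X[0]-k*X[1],q[1]+k*X[0]+c*X[1],X[2]])
    Rt=Ro.from_euler("xyz",[180,0,90+np.degrees(q[2])],degrees=True)
    print("shift cm",(R.inv().apply(w-p)/10).round(2),"rotvec",np.degrees((R.inv()*Rt).as_rotvec()).round(2))
E
python3 go.py -42 -148 230
```

```text
Traceback (most recent call last):
  File "go.py", line 6, in <module>
    print("chute",(np.array([[c,k],[-k,c]])@(p[:2]-q[:2])).round(1),"z",p[2].round(1),"rot",s["tcp_rot"].round(2),"t",s["time"],"F",s["ft_force"].round(1),"gap",s["finger_gap"].round(1))
                                                                                                                                                                 ^^^^^^^^^^^^^^^^^^^^^
AttributeError: 'float' object has no attribute 'round'
```

```bash
sed -i 's/s\["finger_gap"\].round(1)/round(s["finger_gap"],1)/' go.py; python3 go.py -42 -148 230
```

```text
chute [-397.  -512.5] z 230.6 rot [-1.7993e+02 -1.0000e-02  1.7470e+01] t 0.2 F [ 1.1 -0.4  0. ] gap 85.2
shift cm [ 43.84 -25.82   0.1 ] rotvec [-5.000e-02 -5.000e-02 -7.475e+01]
```

>>> play_rows(motion=[[[3.4, -2.0, 0, 0, 0, -6], [6.9, -4.1, 0, 0, 0, -12], [10.3, -6.1, 0, 0, 0, -18], [13.8, -8.1, 0, 0, 0, -24], [17.2, -10.1, 0, 0, 0, -30]]], jaw=0.82)

```text
time: 0.7
tool_pos: [314.6, -423.0, 231.1]
tcp_rot: [-180.0, -0.0, 47.7]
ft_force: [-0.0, -0.3, -0.5]
finger_gap: 70.1
grip_force: 0.0
```

```bash
python3 go.py -42 -148 230
```

```text
chute [-256.8 -368.8] z 231.1 rot [-1.7999e+02 -1.0000e-02  4.7700e+01] t 0.7 F [-0.  -0.3 -0.5] gap 70.1
shift cm [30.8  -0.17  0.12] rotvec [-0.000e+00 -1.000e-02 -4.452e+01]
```

>>> play_rows(motion=[[[4, 0, 0, 0, 0, -6], [8, 0, 0, 0, 0, -12], [12, 0, 0, 0, 0, -18], [16, 0, 0, 0, 0, -24], [20, 0, 0, 0, 0, -30]]])

```text
time: 1.2
tool_pos: [449.9, -275.6, 231.2]
tcp_rot: [180.0, 0.0, 77.7]
ft_force: [0.8, -1.3, 0.5]
finger_gap: 70.1
grip_force: 0.0
```

```bash
python3 go.py -42 -148 200
```

```text
chute [-115.9 -226.7] z 231.2 rot [180.     0.    77.71] t 1.2 F [ 0.8 -1.3  0.5] gap 70.1
shift cm [9.47 5.18 3.12] rotvec [  0.     0.   -14.51]
```

>>> play_rows(motion=[[[3.2, 1.7, 1, 0, 0, -5], [6.3, 3.5, 2, 0, 0, -10], [9.5, 5.2, 3.1, 0, 0, -14.5], [9.5, 5.2, 3.1, 0, 0, -14.5], [9.5, 5.2, 3.1, 0, 0, -14.5]]])

```text
time: 1.7
tool_pos: [520.3, -194.8, 199.6]
tcp_rot: [-179.9, -0.0, 92.0]
ft_force: [0.2, 0.0, 0.7]
finger_gap: 70.1
grip_force: 0.0
```

```bash
python3 go.py -42 -148 115
python3 - <<'E'
from bench import optics
import cv2
s=optics.snapshot("wrist"); cv2.imwrite("pics/w1.png",s["pixels"][:,:,::-1]); print(s["T_tool_cam"],s["mtx"])
E
```

```text
chute [ -42.4 -148.7] z 199.6 rot [-1.7992e+02 -2.0000e-02  9.2040e+01] t 1.7 F [0.2 0.  0.7] gap 70.1
shift cm [0.07 0.05 8.46] rotvec [-0.08 -0.02 -0.18]
[[-6.23069767e-04 -9.63473239e-01 -2.67803902e-01  6.88193799e+01]
 [ 9.99999594e-01 -7.74611712e-04  4.60217866e-04  3.04271138e-01]
 [-6.50851637e-04 -2.67803507e-01  9.63473330e-01 -1.43104138e+02]
 [ 0.00000000e+00  0.00000000e+00  0.00000000e+00  1.00000000e+00]] [[392.56756177   0.         321.04989508]
 [  0.         392.56756177 238.21692352]
 [  0.           0.           1.        ]]
```

View pics/w1.png

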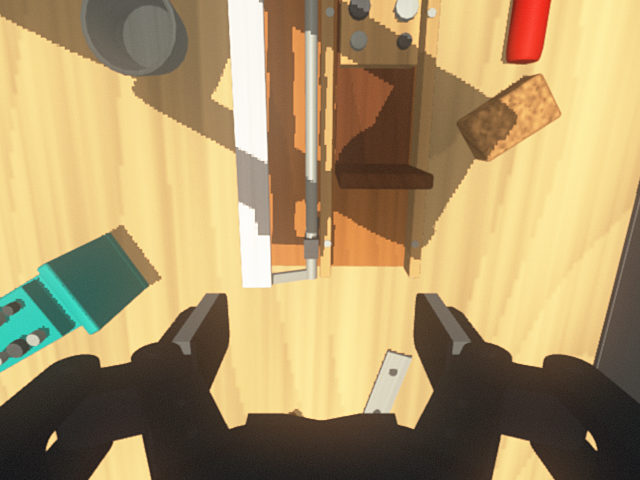

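The wrist view shows the bar at u≈228–270, the end board's top edge from (338,188) to (433,188), and the shaft post at (311,250). I'll convert these pixels to chute coordinates.

```bash
cat > wr.py <<'E'
import numpy as np
from scipy.spatial.transform import Rotation as Ro
from bench import sensors,optics
q=np.load("q.npy"); c,k=np.cos(q[2]),np.sin(q[2])
def setup():
    s=sensors.sense(); w=optics.snapshot("wrist"); T=np.eye(4); T[:3,:3]=Ro.from_euler("xyz",s["tcp_rot"],degrees=True).as_matrix(); T[:3,3]=s["tool_pos"]
    return T@w["T_tool_cam"],w["mtx"],w["pixels"]
def cast(T,M,u,v,z):
    d=T[:3,:3]@np.linalg.inv(M)@[u,v,1]; o=T[:3,3]; p=o+d*(z-o[2])/d[2]
    return (np.array([[c,k],[-k,c]])@(p[:2]-q[:2])).round(1)
E
python3 - <<'E'
from wr import *
T,M,_=setup()
for n,u,v,z in [("board rear L",338,188,94),("board rear R",433,188,94),("bar end L",243,287,91),("bar end R",271,287,91),("bar mid L",236,130,91),("bar mid R",267,130,91),("post",311,248,82),("chute end L",325,277,32),("chute end R",415,277,32)]: print(n,cast(T,M,u,v,z))
E
```

```text
board rear L [ -31.2 -117. ]
board rear R [  29.2 -117.3]
bar end L [ -96.3 -185.6]
bar end R [ -77.  -185.7]
bar mid L [-94.5 -81.1]
bar mid R [-75.3 -81.2]
post [ -49.2 -160.5]
chute end L [ -39.1 -201.4]
chute end R [  37.1 -201.8]
```

>>> play_rows(motion=[[[0, 0, 3, 0, 0, -0.2], [0, 0, 6, 0, 0, -0.2], [0, 0, 8.5, 0, 0, -0.2], [0, 0, 9.5, 0, 0, -0.2], [0, 0, 9.5, 0, 0, -0.2]]])

```text
time: 2.3
tool_pos: [519.0, -196.0, 104.1]
tcp_rot: [-179.9, -0.1, 92.1]
ft_force: [0.5, 0.5, 0.1]
finger_gap: 69.8
grip_force: 0.0
```

>>> play_rows(motion=[[[0, 0, 0.5, 0, 0, 0], [0, 0, 1, 0, 0, 0], [0, 0, 1.5, 0, 0, 0], [0, 0, 2, 0, 0, 0], [0, 0, 2, 0, 0, 0]]])

```text
time: 2.8
tool_pos: [520.0, -195.3, 84.5]
tcp_rot: [-179.9, -0.0, 92.2]
ft_force: [-0.3, -0.0, -0.5]
finger_gap: 70.0
grip_force: 0.0
```

>>> play_rows(motion=[[[0, 0, 0.4, 0, 0, 0], [0, 0, 0.8, 0, 0, 0], [0, 0, 1.2, 0, 0, 0], [0, 0, 1.2, 0, 0, 0]]])

```text
time: 3.2
tool_pos: [520.1, -195.7, 73.0]
tcp_rot: [-180.0, 0.0, 92.2]
ft_force: [-3.1, -0.9, 4.2]
finger_gap: 69.9
grip_force: 2.0
```

```bash
python3 go.py -42 -148 60;  python3 - <<'E'
from wr import *
import cv2
T,M,p=setup(); cv2.imwrite("pics/w2.png",p[:,:,::-1])
from bench import optics
a=optics.snapshot("scene")["pixels"][180:330,230:400,::-1]; b=optics.snapshot("side")["pixels"][190:320,250:400,::-1]
import numpy as np
A=cv2.resize(a,(440,388),interpolation=cv2.INTER_CUBIC);B=cv2.resize(b,(360,312)); o=np.zeros((388,800,3),'u1');o[:,:440]=A;o[:312,440:]=B
cv2.imwrite("pics/c2.png",o)
E
```

```text
chute [ -42.6 -149.6] z 73.0 rot [-1.7996e+02  1.0000e-02  9.2170e+01] t 3.2 F [-3.1 -0.9  4.2] gap 69.9
shift cm [0.16 0.06 1.3 ] rotvec [-0.04  0.01 -0.05]
```

View pics/c2.png

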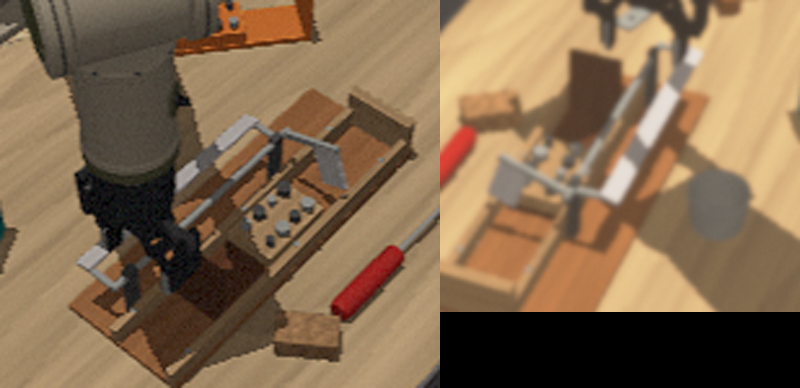

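The gate has begun to open: the combined view shows the plate rising, the bar finger on the strip and the push finger behind the board. I'll press further, then measure the gate angle.

>>> play_rows(motion=[[[0, 0, 0.3, 0, 0, 0], [0, 0, 0.6, 0, 0, 0], [0, 0, 0.9, 0, 0, 0], [0, 0, 1.2, 0, 0, 0], [0, 0, 1.2, 0, 0, 0]]])

```text
time: 3.85
tool_pos: [520.8, -195.7, 61.2]
tcp_rot: [180.0, 0.0, 92.2]
ft_force: [-0.8, 0.5, 4.1]
finger_gap: 69.9
grip_force: 2.2
```

```bash
python3 go.py -42 -148 60;  python3 - <<'E'
from fit import *
import cv2
q=np.load("q.npy"); off.update(scene=(6,290,190),side=(5,270,215)) 
a=C["scene"]["pixels"][190:270,290:357,::-1]; b=C["side"]["pixels"][215:295,270:345,::-1]
o=np.zeros((480,800,3),'u1')
A=cv2.resize(a,None,fx=6,fy=6,interpolation=cv2.INTER_CUBIC);B=cv2.resize(b,None,fx=5,fy=5,interpolation=cv2.INTER_CUBIC)
for th,col in((.5,(0,0,255)),(.65,(0,255,0)),(.8,(255,0,0))):
    # plate foot corners & bar end, rotated about the shaft
    for x,z,y in((26,22,81),(-6,22,81),(-85,91.5,75)):
        dx,dz=x+48,z-74; X=(-48+dx*np.cos(th)-dz*np.sin(th),y,74+dx*np.sin(th)+dz*np.cos(th))
        for n,I in(("scene",A),("side",B)):
            s,u0,v0=off[n]; u,v=proj(n,W(q,X)); cv2.circle(I,(int((u-u0+.5)*s),int((v-v0+.5)*s)),3,col,-1)
o[:A.shape[0],:A.shape[1]]=A;o[:B.shape[0],410:410+B.shape[1]]=B[:, :390]
cv2.imwrite("pics/g1.png",o)
E
```

```text
chute [ -41.9 -149.6] z 61.2 rot [1.7995e+02 2.0000e-02 9.2170e+01] t 3.85 F [-0.8  0.5  4.1] gap 69.9
shift cm [ 0.16 -0.01  0.12] rotvec [ 0.05  0.02 -0.05]
```

View pics/g1.png

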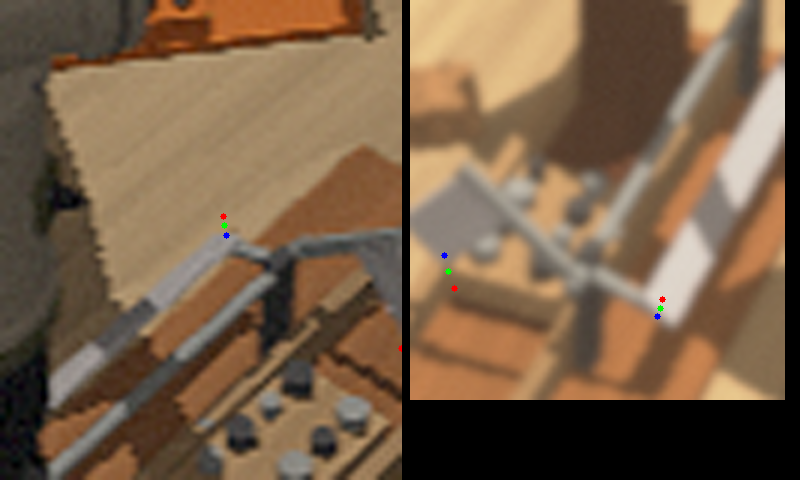

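Gate angle is about 0.7–0.8 rad: bar end (668,308) in the side half lies between the 0.65 and 0.8 markers, and the press force of 4.1 N agrees. Now I'll push along +tool x.

>>> play_rows(motion=[[[0.5, 0, 0, 0, 0, 0], [1.0, 0, 0, 0, 0, 0], [1.5, 0, 0, 0, 0, 0], [2.0, 0, 0, 0, 0, 0], [2.5, 0, 0, 0, 0, 0]]])

```text
time: 4.45
tool_pos: [519.7, -170.5, 61.6]
tcp_rot: [180.0, 0.1, 92.2]
ft_force: [0.6, -6.6, 5.2]
finger_gap: 70.2
grip_force: 3.6
```

>>> play_rows(motion=[[[0.5, 0, 0, 0, 0, 0], [1.0, 0, 0, 0, 0, 0], [1.5, 0, 0, 0, 0, 0]]])

```text
time: 4.75
tool_pos: [519.1, -155.6, 61.6]
tcp_rot: [180.0, 0.1, 92.2]
ft_force: [0.7, -6.5, 4.8]
finger_gap: 70.1
grip_force: 3.6
```

```bash
python3 go.py -42 7 60
```

```text
chute [ -42.1 -109.5] z 61.6 rot [1.7997e+02 6.0000e-02 9.2160e+01] t 4.75 F [ 0.7 -6.5  4.8] gap 70.1
shift cm [11.65 -0.    0.15] rotvec [ 0.03  0.06 -0.05]
```

Run:
```python
from wr import *
import cv2
T,M,p=setup(); cv2.imwrite("pics/w3.png",p[:,:,::-1])
for v in (150,188,200,210,220,230,240,250,260): print(v,cast(T,M,380,v,94))
```

```text
150 [-25.4 -46.2]
188 [-25.  -56.7]
200 [-24.9 -60.2]
210 [-24.8 -63.1]
220 [-24.7 -66. ]
230 [-24.6 -69. ]
240 [-24.4 -72. ]
250 [-24.3 -75.1]
260 [-24.2 -78.2]
```

View pics/w3.png

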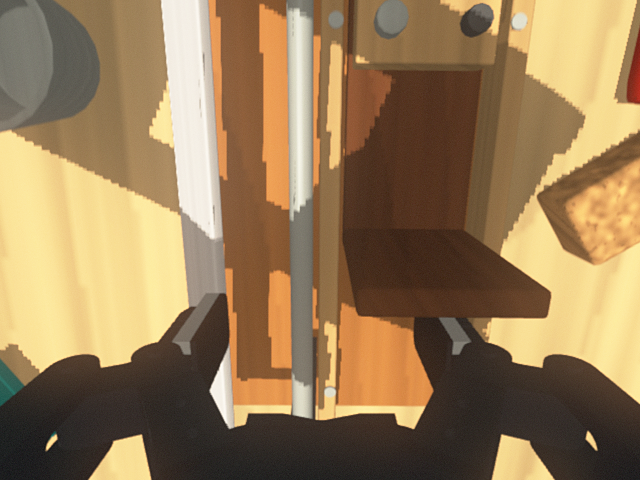

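The wrist view shows the board (rear top edge at v≈316, u 358–548) sitting square, with the push finger at its middle and the bar under the left finger. I'll keep pushing.

>>> play_rows(motion=[[[0.5, 0, 0, 0, 0, 0], [1.0, 0, 0, 0, 0, 0], [1.5, 0, 0, 0, 0, 0], [2.0, 0, 0, 0, 0, 0], [2.5, 0, 0, 0, 0, 0]]])

```text
time: 5.3
tool_pos: [518.1, -130.7, 61.6]
tcp_rot: [180.0, 0.1, 92.2]
ft_force: [0.6, -5.9, 4.9]
finger_gap: 70.1
grip_force: 3.7
```

>>> play_rows(motion=[[[0.5, 0, 0, 0, 0, 0], [1.0, 0, 0, 0, 0, 0], [1.5, 0, 0, 0, 0, 0], [2.0, 0, 0, 0, 0, 0], [2.5, 0, 0, 0, 0, 0]]])

```text
time: 5.8
tool_pos: [517.2, -105.7, 61.6]
tcp_rot: [180.0, 0.1, 92.2]
ft_force: [0.1, -6.1, 6.1]
finger_gap: 70.0
grip_force: 3.7
```

>>> play_rows(motion=[[[0.5, 0, 0, 0, 0, 0], [1.0, 0, 0, 0, 0, 0], [1.5, 0, 0, 0, 0, 0], [2.0, 0, 0, 0, 0, 0], [2.5, 0, 0, 0, 0, 0]]])

```text
time: 6.3
tool_pos: [516.2, -80.8, 61.6]
tcp_rot: [180.0, 0.1, 92.2]
ft_force: [-0.4, -6.6, 5.4]
finger_gap: 70.0
grip_force: 3.8
```

```bash
python3 go.py -42 5 60
```

```text
chute [-42.1 -34.6] z 61.6 rot [1.7998e+02 6.0000e-02 9.2160e+01] t 6.3 F [-0.4 -6.6  5.4] gap 70.0
shift cm [3.96 0.01 0.15] rotvec [ 0.02  0.06 -0.05]
```

>>> play_rows(motion=[[[0.5, 0, 0, 0, 0, 0], [1.0, 0, 0, 0, 0, 0], [1.5, 0, 0, 0, 0, 0], [2.0, 0, 0, 0, 0, 0], [2.5, 0, 0, 0, 0, 0]]])

```text
time: 6.8
tool_pos: [515.2, -55.8, 61.6]
tcp_rot: [180.0, 0.1, 92.2]
ft_force: [0.9, -6.7, 5.9]
finger_gap: 69.7
grip_force: 3.9
```

>>> play_rows(motion=[[[0.2, 0, 0, 0, 0, 0], [0.4, 0, 0, 0, 0, 0], [0.6, 0, 0, 0, 0, 0], [0.8, 0, 0, 0, 0, 0], [1.0, 0, 0, 0, 0, 0]]])

```text
time: 7.3
tool_pos: [514.8, -45.9, 61.5]
tcp_rot: [180.0, 0.1, 92.2]
ft_force: [0.6, -6.8, 5.4]
finger_gap: 69.6
grip_force: 3.9
```

>>> play_rows(motion=[[[0.1, 0, 0, 0, 0, 0], [0.2, 0, 0, 0, 0, 0], [0.3, 0, 0, 0, 0, 0]]])

```text
time: 7.6
tool_pos: [514.7, -43.0, 61.6]
tcp_rot: [180.0, 0.1, 92.2]
ft_force: [-0.2, -6.9, 6.2]
finger_gap: 70.2
grip_force: 3.9
```

Not against the stop yet; I'll continue in 1 mm rows until the force rises.

>>> play_rows(motion=[[[0.1, 0, 0, 0, 0, 0], [0.2, 0, 0, 0, 0, 0], [0.3, 0, 0, 0, 0, 0]]])

```text
time: 7.9
tool_pos: [514.8, -40.6, 61.7]
tcp_rot: [180.0, 0.1, 92.1]
ft_force: [0.5, -12.1, 6.9]
finger_gap: 70.2
grip_force: 7.3
```

>>> play_rows(motion=[[[0.1, 0, 0, 0, 0, 0], [0.2, 0, 0, 0, 0, 0]]])

```text
time: 8.1
tool_pos: [515.2, -40.2, 62.2]
tcp_rot: [179.9, 0.3, 92.1]
ft_force: [-0.3, -20.3, 8.7]
finger_gap: 70.0
grip_force: 11.3
```

```bash
python3 go.py
```

```text
chute [-41.6   6. ] z 62.2 rot [179.91   0.27  92.1 ] t 8.1 F [ -0.3 -20.3   8.7] gap 70.0
```

Force rose to 20 N, so the rack is on the stop. I'll back off while still holding the gate, and check.

>>> play_rows(motion=[[[-0.3, 0, 0, 0, 0, 0], [-0.6, 0, 0, 0, 0, 0], [-1.2, 0, 0, 0, 0, 0], [-2.0, 0, 0, 0, 0, 0], [-2.0, 0, 0, 0, 0, 0]]])

```text
time: 8.6
tool_pos: [514.8, -58.3, 61.0]
tcp_rot: [-179.9, 0.0, 92.1]
ft_force: [-1.1, 1.1, 3.7]
finger_gap: 70.1
grip_force: 2.3
```

```bash
python3 go.py
python3 - <<'E'
from wr import *
import cv2
T,M,p=setup(); cv2.imwrite("pics/w4.png",p[:,:,::-1])
for v in (200,220,240,260,280,300): print(v,cast(T,M,450,v,94))
E
```

```text
chute [-42.6 -12.1] z 61.0 rot [-179.95    0.     92.14] t 8.6 F [-1.1  1.1  3.7] gap 70.1
200 [-5.6 37.3]
220 [-5.1 31.5]
240 [-4.6 25.5]
260 [-4.1 19.3]
280 [-3.5 13. ]
300 [-3.   6.5]
```

View pics/w4.png

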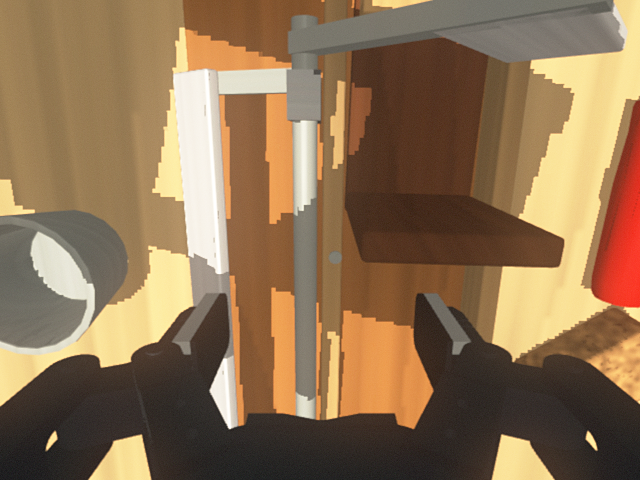

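The board's rear edge at v≈266 gives chute y≈17.5, so the rack is at about 103.5 mm: home and square. Next I'll raise the fingers slowly so the gate closes gently.

>>> play_rows(motion=[[[0, 0, -0.4, 0, 0, 0], [0, 0, -0.8, 0, 0, 0], [0, 0, -1.2, 0, 0, 0], [0, 0, -1.6, 0, 0, 0], [0, 0, -2.0, 0, 0, 0]]])

```text
time: 9.15
tool_pos: [515.7, -57.4, 81.9]
tcp_rot: [179.9, -0.0, 92.2]
ft_force: [1.0, 0.1, 2.3]
finger_gap: 70.2
grip_force: 0.9
```

>>> play_rows(motion=[[[0, 0, -0.4, 0, 0, 0], [0, 0, -0.8, 0, 0, 0], [0, 0, -1.5, 0, 0, 0], [0, 0, -2.5, 0, 0, 0], [0, 0, -4.0, 0, 0, 0]]])

```text
time: 9.65
tool_pos: [514.5, -57.5, 121.5]
tcp_rot: [-179.9, -0.0, 92.2]
ft_force: [0.4, -0.9, 0.1]
finger_gap: 70.4
grip_force: 0.0
```

>>> play_rows(motion=[[[0, 0, -3, 0, 0, 0], [0, 0, -6, 0, 0, 0], [0, 0, -8, 0, 0, 0], [0, 0, -8, 0, 0, 0], [0, 0, -8, 0, 0, 0]]])

```text
time: 10.15
tool_pos: [515.6, -57.7, 202.3]
tcp_rot: [179.9, 0.0, 92.2]
ft_force: [-0.2, 1.2, -0.9]
finger_gap: 70.3
grip_force: 0.0
```

```bash
python3 go.py
python3 - <<'E'
from wr import *
import cv2
T,M,p=setup()
b=optics.snapshot("side")["pixels"][195:340,235:385]
o=np.zeros((480,800,3),'u1'); o[:387,:400]=cv2.resize(b,(400,387)); o[:300,400:]=cv2.resize(p,(400,300))
cv2.imwrite("pics/f.png",o[:,:,::-1])
for v in (200,220,240,260,280,300): print(v,cast(T,M,400,v,94))
E
```

```text
chute [-41.8 -11.6] z 202.3 rot [1.799e+02 2.000e-02 9.216e+01] t 10.15 F [-0.2  1.2 -0.9] gap 70.3
200 [10.  12.9]
220 [10.7 -0.3]
240 [ 11.4 -14. ]
260 [ 12.1 -28. ]
280 [ 12.9 -42.5]
300 [ 13.6 -57.4]
```

View pics/f.png

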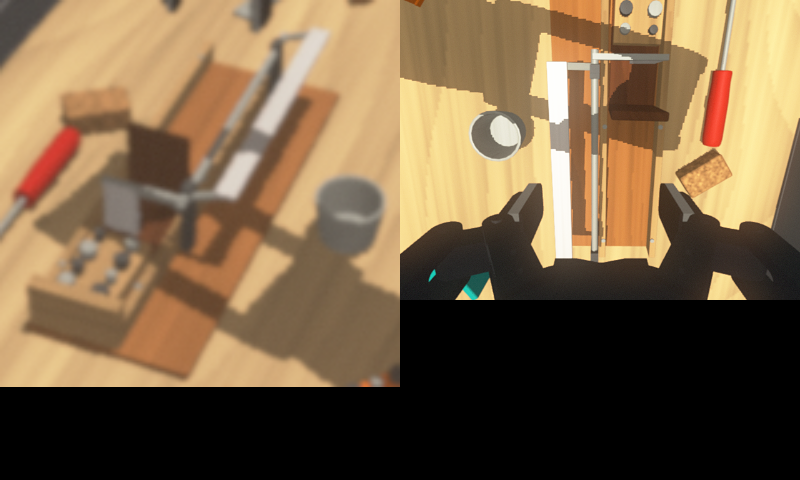

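The rack is home against the stop, with the board edge at y≈17. The gate is shut behind it and the robot is clear.

```bash
python3 -c "
from bench import job
print(job.hand_in())"
```

```text
the job is handed in; nothing more can be done
None
```

The job is handed in: one finger held the gate up while the other pushed the rack home against the end stop, and the last pictures show the gate shut behind it and the robot clear; no verdict came back.

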